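# Unlock the spice carousel and hold the salt at the front

### The job

The spice carousel was carried in with its two transit bolts still screwed down, so its turntable is locked. Turn both black wing knobs anticlockwise (seen from above) to their end stops to draw the bolts, then turn the turntable by its top handle until the salt shaker stands squarely at the front, in line with the pointer on the base, with no jar tipped and the things around left where they are. Finish still gripping the handle, holding the turntable still: do not let go.

Things in the scene. Friction and masses are not known exactly. Their poses are not given: they have to be found in the camera images.
- carousel_base: fixed base of the spice carousel: dark round plinth 236 mm across, with a bracket (top 54 mm high, up to 181 mm from the axis) 108 degrees left and right of the front. Origin on the turntable's vertical axis at worktop level; its -x axis points to the front (towards the robot, up to 0.3 rad off)
- front_pointer (a point): top of the small steel cone on a tongue at the front of the base, 156 mm in front of the axis and 26 mm above the worktop; shows where the front is
- wing_left (a point): wing knob of the left (+y) bolt, 130 mm from the turntable's axis: a black bar 42 mm long, 12 mm thick, 28 mm high. This point lies on the knob's vertical axis, 76.5 mm above the worktop (the bar's underside is at 60, its top at 88 mm); x along the bar, z up, turning with the knob. The nearest jars stand 60 mm from that axis
- wing_right (a point): the same for the right (-y) bolt
- knob_left (a joint): turn of the left knob, rad, anticlockwise from above positive: 0 screwed down (locked), 1.31 end stop (bolt drawn). Starts between 0 and 0.25, stays where it is left. The knob does not rise as it turns; it draws the bolt 9 mm up out of its hole in the turntable. Friction about 0.06 N m
- knob_right (a joint): the same for the right knob
- turntable (a joint): turn of the light wooden turntable (286 mm across, top at 28 mm), rad, anticlockwise from above positive; 0 at the start (0.015 rad of play while bolted). Once both bolts are drawn it turns freely either way, up to 6.2 rad, friction about 0.06 N m. Five cups, 57 mm across, 14 mm high, stand on it 72 degrees apart, 75 mm from its axis
- carousel_handle (a point): wooden bar on a 16 mm steel stem in the middle of the turntable, 64 mm long, 16 mm thick, 36 mm high; origin at its centre, 168 mm above the worktop; x along the bar, z up; turns with the turntable. At turntable 0 it lies along the front-back line of the base
- salt: salt shaker, glass with a domed steel cap, 44 mm across and 90 mm tall, origin at the centre of its underside; stands loose in one of the four cups that are not at the front. It carries no other mark: the other jars are slightly shorter and have flat lids
- spice_jar_0: glass spice jar with a flat steel lid, 42 mm across, 84 mm tall, origin under its centre; stands loose in the front cup at the start
- spice_jar_1: like spice_jar_0, in another cup
- spice_jar_2: like spice_jar_0, in another cup
- spice_jar_3: like spice_jar_0, in another cup
- mug: loose grey mug, 84 mm across, 91 mm tall, standing to the right of the carousel; bystander, leave alone
- spoon: loose teaspoon, 130 mm long, to the right front of the carousel; bystander, leave alone
- timer: loose kitchen timer, 65 mm across, 48 mm tall, to the left of the carousel; bystander, leave alone
- matches: loose matchbox, 36 x 53 x 15 mm, to the left of the carousel; bystander, leave alone

How it is judged:
On the way, in this order (a step that is already met when the one before it is completed fails the run):
1. both knobs are turned to their end stops, while the turntable has not turned yet (value of joint each of knob_left, knob_right above 1.15 rad and value of joint turntable between -0.3 and 0.3 rad), for 0.2 s.
2. the salt shaker has come round to the front (x of salt in the frame of carousel_base below -0.065 m and y of salt in the frame of carousel_base between -0.013 and 0.013 m and height (world z) of salt below 0.035 m), for 0.2 s.
At the end, for the whole second after the job is handed in: Salt shaker upright in its cup at the front, within 13 mm (10 degrees) of the pointer's line; both knobs at their stops (above 1.15 rad); turntable still (under 0.05 rad/s); fingers grip the handle with over 3 N; all jars upright in their cups (all of step 2 and value of joint each of knob_left, knob_right above 1.15 rad and velocity of joint turntable between -0.05 and 0.05 rad/s and contact force between the fingers and carousel_handle above 3 N and angle between each of salt, spice_jar_0, spice_jar_1, spice_jar_2, spice_jar_3's own z axis and vertical below 0.2 rad and height (world z) of each of salt, spice_jar_0, spice_jar_1, spice_jar_2, spice_jar_3 above 0.02 m and height (world z) of each of spice_jar_0, spice_jar_1, spice_jar_2, spice_jar_3 below 0.035 m); the arm keeps its last pose, push and grip.
It fails at once if a jar is tipped or lifted out of its cup (angle between any of salt, spice_jar_0, spice_jar_1, spice_jar_2, spice_jar_3's own z axis and vertical above 0.35 rad or height (world z) of any of salt, spice_jar_0, spice_jar_1, spice_jar_2, spice_jar_3 above 0.045 m).
It fails at once if a bystander is shoved more than 3 cm (distance of any of mug, spoon, timer, matches from where it was at the start of the episode above 0.03 m).
It also fails if it takes over 69 s, if anything falls off the work surface, if the arm or the gripper's body presses on something with over 40 N, if the wrist force passes 120 N, or if a joint passes its speed limit or range.

### The arm

A 7-joint arm with a two-finger parallel gripper is mounted at the origin on a cart in front of the work surface, level with it; the furniture and walls round the work are solid. World frame = base frame: x ahead of the robot, y to its left, z up, the work surface at z = 0. Lengths are in m, angles in rad, forces in N, time in s.
With the tool pointing down it reaches from about 0.4 to 0.875 m from the base axis. Payload 19.3 kg.
Tool frame: the origin (TCP) lies on the centre line of the jaws, within the pads' length; the fingertips stand 17 mm ahead of it and the grasp point (between the pads) lies 2 mm behind it (r.tip_reach is the distance from the TCP to the fingertips, in m); z points along the fingers, y is the line along which they close (so a half turn about z gives the same grasp; the last joint's range is limited). The gripper opens to 85 mm and grips with 20 to 120 N. Pads are 22 mm wide; open, the fingers measure 114 mm over their backs; the gripper's body (76 mm by 85 mm) begins 54 mm behind the grasp point. The pads swing forward as they close: fully open they stand 13 mm farther back than shut.
Start: joints at [1.037, 0.521, -0.036, 1.599, 0.021, 1.021, -0.113], TCP at [0.28, -0.559, 0.248] pointing down, gripper open.
Joint ranges: [-2.91, 2.91], [-0.3, 2.13], [-1.5, 1.42], [0.17, 2.43], [-1.26, 4.41], [0.16, 1.93], [-2.52, 2.52]. Speed limits (rad/s): [1.89, 1.89, 2.39, 2.39, 3.01, 3.01, 3.01].

### API

Orientations are given as a rotation vector (axis times angle).
In Python, from bench import r, vision, workorder gives the robot as it stands.
- The arm moves only by the shell command python3 -m pendant 'ROWS' [FORCE]. ROWS is JSON, a list of rows, each a list of 7 numbers: the finger opening in mm, from 0 to 85.4, then the shift along the tool's x, y, z normalised to -1 to 1, where 1 is 10 cm, then the turn, a rotation vector about the tool's x, y, z normalised to -1 to 1, where 1 is 120 degrees. In form: [[claw, x, y, z, ax, ay, az], ...]. A call has 1 to 10 rows; each row is the pose to reach, as a shift and turn from the pose commanded when the call began, along the tool's axes at that moment; what a row does not reach only later rows make up. A row lasts 1/12 s, in which the tool goes at most 41.7 mm and 7.16 degrees, less where a joint would pass 70% of its speed; a pose out of reach is approached as far as the arm can. A call with a number of a shift or a turn outside -1 to 1 is refused whole. A call with a gripper value outside its range is refused whole. The fingers move at their own pace and stop on an object; FORCE is the grip in N (left out, the last holds). Time passes only in rows, so rows that repeat a pose let the fingers close. It gives the time, the measured TCP pose, the force, the opening and the grip force at its end, in the units of the state.
- r.sense(): the state, without advancing time (a new reading comes with each control period).
- vision.capture(name): name is "scene" or "top" or "wrist"; returns a dict with "image" (420x560x3 uint8, blue, green, red), "range_z" (420x560 float32, m along the optical axis (not along the pixel's ray), 0 where there is no reading), "fovy" (degrees; the focal length in pixels is half the picture's height over the tangent of half this angle, whatever the lens; pixels are square), "cx", "cy" (the principal point, pixels), "k1" (the pictures are not rectified: a ray, as slopes to the right and down, at radius r is drawn at 1 + k1 r^2 times it, then the intrinsics apply), "rvec" (rotation vector, rad) and "tvec" (3), from world to camera coordinates, as OpenCV has them. Camera axes: x right, y down, z forward; pixel columns grow to the right and rows downward; lengths in m; the calibration is good to about 2 mm. A picture is of the moment at which its call begins.
- workorder.close_job(): hands the job in; it is judged then, once.
Trained networks look in a picture, given as the dict that the camera call returned (one of the last four; its "shot" number tells which), for a name from the list of things; names that differ only in an ending like _2 or _b are one class to them, and where a whole thing is asked for, a point or a joint stands for the part that bears it (a point fixed in the world has none). Each returns a list of dicts, best first, with "confidence" (0 to 1); they miss things now and then, are a little off and sometimes report something else, mostly with a low value. They report only what shows in the picture. A call takes as long as a camera call.
- vision.silhouettes(picture, name): "mask" (420x560 bool, what is visible of it) and "point" ([row, column] in pixels, amid what is visible of it).
- vision.mark_of(picture, name): "point" ([row, column] in pixels: a listed point, or the origin of a listed thing).
The state is a dict: "time_s": time; "joint_pos": joint angles; "qd": joint speeds; "effort": joint torques, N m; "ee_pos": TCP position; "tcp_rot": TCP orientation; "wrist_force": force on the tool from outside, world axes, zero at the start; "wrist_torque": the same for the moment, N m; "opening": opening from 0.0 (shut) to 1.0 (fully open); "gripper_force": force on a finger pad.
Only numpy, scipy, OpenCV 4.12 (cv2) and the standard library are available. Lean on these libraries where they do the work, as an engineer would, in place of code of your own. Each camera call takes 0.05 s, during which the arm holds its last target. There are 200 camera calls.

## Working session

There is one attempt and no reset: what is moved stays moved. The work goes in short steps, Python scripts to look and compute and a shell command to move; the robot and the scene stay as the last step left them, time stands still between calls to the robot, and variables do not carry over. Pictures are saved under pics/ and viewed, at most 10 in all, crops included, and the job is handed in when it is done.

```bash
ls; mkdir -p pics; cat > h.py <<'E'
import numpy as np, cv2
from scipy.spatial.transform import Rotation as R
from bench import r, vision, workorder
def K(p):
    f=210/np.tan(np.radians(p["fovy"])/2); return f
def ray(p,rc):
    f=K(p); d=np.array([(rc[1]-p["cx"])/f,(rc[0]-p["cy"])/f]); u=d.copy()
    for _ in range(20): u=d/(1+p["k1"]*(u@u))
    Rm=R.from_rotvec(np.ravel(p["rvec"])).as_matrix(); t=np.ravel(p["tvec"])
    return -Rm.T@t, Rm.T@np.array([u[0],u[1],1.])
def atz(p,rc,z):
    o,d=ray(p,rc); return o+d*(z-o[2])/d[2]
def atr(p,rc):
    o,d=ray(p,rc); return o+d*p["range_z"][int(round(rc[0])),int(round(rc[1]))]
def proj(p,X):
    Rm=R.from_rotvec(np.ravel(p["rvec"])).as_matrix(); c=Rm@np.array(X)+np.ravel(p["tvec"])
    u=c[:2]/c[2]; u=u*(1+p["k1"]*(u@u)); return np.array([p["cy"]+K(p)*u[1],p["cx"]+K(p)*u[0]])
E
python3 - <<'E'
from h import *
np.set_printoptions(precision=4,suppress=True)
s=r.sense(); print(s["time_s"],s["ee_pos"],s["tcp_rot"],R.from_rotvec(s["tcp_rot"]).as_matrix(),r.tip_reach)
hz=dict(front_pointer=.026,wing_left=.0765,wing_right=.0765,carousel_handle=.168,carousel_base=0,salt=.028,spice_jar_0=.028)
for c in("top","scene"):
    p=vision.capture(c); cv2.imwrite(f"pics/{c}0.png",p["image"]); print(c,p["fovy"],p["tvec"],ray(p,(210,280)))
    for n,z in hz.items():
        for m in vision.mark_of(p,n)[:5]: print(n,round(m["confidence"],2),np.round(m["point"],1),atz(p,m["point"],z))
E
```

```text
pics
0.0 [ 0.2794 -0.5587  0.2477] [-3.0565 -0.7218  0.0005] [[ 0.8944  0.4473 -0.0006]
 [ 0.4473 -0.8944  0.0009]
 [-0.0001 -0.0011 -1.    ]] 0.017
top 47.91298619936474 [0.049  0.5056 1.0759] (array([0.2969, 0.0307, 1.1517]), array([ 0.1643,  0.0122, -0.9866]))
front_pointer 0.74 [258.4 333.1] [ 0.3671 -0.0797  0.026 ]
wing_left 0.62 [181.1 269.1] [0.5446 0.0689 0.0765]
wing_right 0.52 [159.9 371.4] [ 0.5925 -0.1712  0.0765]
carousel_handle 0.88 [182.1 322.5] [ 0.5199 -0.0481  0.168 ]
carousel_base 0.62 [212.3 292.8] [0.4826 0.0135 0.    ]
salt 0.52 [209.8 295. ] [0.4841 0.0085 0.028 ]
salt 0.46 [178.9 431.4] [ 0.5562 -0.3226  0.028 ]
spice_jar_0 0.93 [175.9 293. ] [0.5681 0.0122 0.028 ]
spice_jar_0 0.93 [167.5 335.2] [ 0.5879 -0.0913  0.028 ]
spice_jar_0 0.68 [222.3 329.7] [ 0.4529 -0.074   0.028 ]
spice_jar_0 0.6 [197.9 353.4] [ 0.5117 -0.1328  0.028 ]
scene 48.1243877378151 [0.2836 0.3922 1.0566] (array([-0.2757,  0.4954,  1.0144]), array([ 0.6233, -0.3799, -0.6835]))
front_pointer 0.76 [258.4 340.5] [ 0.3687 -0.0918  0.026 ]
wing_left 0.62 [232.5 255.7] [0.5382 0.0794 0.0765]
wing_left 0.44 [196.5 299.8] [ 0.5981 -0.1075  0.0765]
wing_right 0.58 [256.8 338.7] [ 0.3428 -0.0612  0.0765]
carousel_handle 0.63 [195.4 299.8] [ 0.5166 -0.0512  0.168 ]
carousel_base 0.57 [235.3 295.6] [ 0.5305 -0.0493  0.    ]
salt 0.86 [246.6 286.7] [0.4847 0.0113 0.028 ]
spice_jar_0 0.74 [226.4 321.4] [ 0.4978 -0.1187  0.028 ]
spice_jar_0 0.69 [240.2 317.6] [ 0.458  -0.0769  0.028 ]
spice_jar_0 0.65 [226.2 276.7] [ 0.5695 -0.0075  0.028 ]
spice_jar_0 0.57 [213.4 291.7] [ 0.5918 -0.0749  0.028 ]
```

View pics/top0.png

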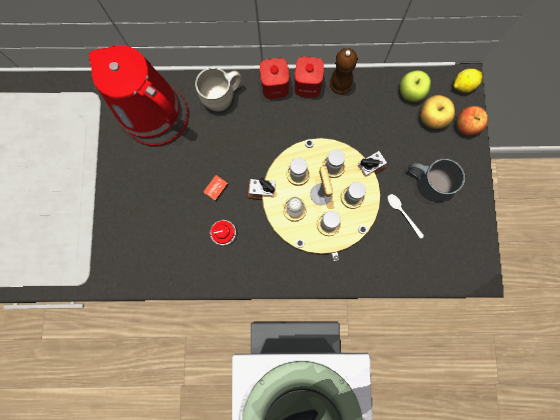

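View pics/scene0.png

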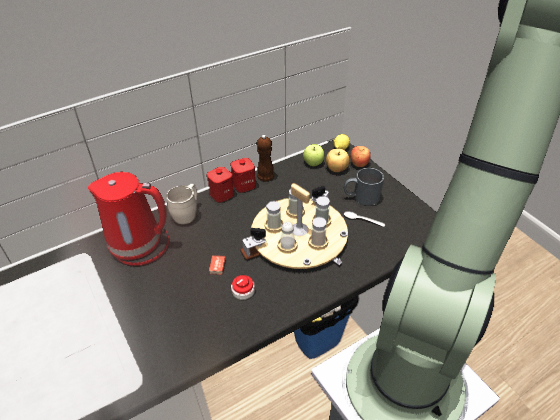

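Top view: the salt dome is at about (209,295), front-left cup; front jar at (222,330), pointer at (258,335), knobs at (187,265) and (162,372). The salt therefore needs about +72° (anticlockwise). I'll move over the right knob.

```bash
for i in 1 2 3 4; do python3 -m pendant '[[85,1,-0.48,0,0,0,0],[85,1,-0.48,0,0,0,0],[85,1,-0.48,0,0,0,0]]'; done
python3 - <<'E'
from h import *
np.set_printoptions(precision=4,suppress=True)
s=r.sense(); print(s["time_s"],s["ee_pos"],s["joint_pos"])
p=vision.capture("wrist"); cv2.imwrite("pics/w1.png",p["image"]); print(ray(p,(210,280)))
for n,z in dict(wing_right=.0765,carousel_handle=.168,spice_jar_0=.028,salt=.028,front_pointer=.026,wing_left=.0765).items():
    for m in vision.mark_of(p,n)[:4]: print(n,round(m["confidence"],2),np.round(m["point"],1),atz(p,m["point"],z))
for m in vision.silhouettes(p,"wing_right")[:2]:
    rc=np.argwhere(m["mask"]); X=np.array([atr(p,q) for q in rc]); k=(X[:,2]>.082)&(X[:,2]<.094)
    print(m["confidence"],len(rc),k.sum(), X[:,2].min(),X[:,2].max())
    if k.sum()>5:
        Y=X[k]; (c,wh,a)=cv2.minAreaRect((Y[:,:2]*1000).astype(np.float32)); print(c,wh,a)
E
```

```text
time_s: 1.05
ee_pos: [0.3496, -0.4685, 0.2483]
tcp_rot: [-3.056, -0.724, -0.002]
wrist_force: [1.1, 0.2, 0.5]
opening: 0.996
gripper_force: 0.0
time_s: 1.3
ee_pos: [0.4178, -0.3803, 0.2485]
tcp_rot: [-3.056, -0.726, -0.002]
wrist_force: [1.4, 0.0, -0.9]
opening: 0.993
gripper_force: 0.0
time_s: 1.55
ee_pos: [0.4857, -0.2924, 0.2485]
tcp_rot: [-3.056, -0.726, -0.002]
wrist_force: [0.4, 0.5, -0.5]
opening: 0.994
gripper_force: 0.0
time_s: 1.8
ee_pos: [0.5535, -0.2045, 0.2484]
tcp_rot: [-3.056, -0.726, -0.002]
wrist_force: [0.4, 0.1, 0.2]
opening: 0.995
gripper_force: 0.0
1.8 [ 0.5535 -0.2045  0.2484] [ 0.349   0.4674 -0.1332  1.6913  0.0703  0.9869 -0.9132]
(array([ 0.6185, -0.1723,  0.3742]), array([-0.2421, -0.1365, -0.9607]))
wing_right 0.81 [146.1 258.6] [ 0.5893 -0.1691  0.0765]
carousel_handle 0.65 [166.8  49.7] [ 0.5255 -0.0559  0.168 ]
carousel_handle 0.45 [213.6 129.9] [ 0.5185 -0.112   0.168 ]
spice_jar_0 0.94 [186.5 198.2] [ 0.5145 -0.1279  0.028 ]
spice_jar_0 0.72 [ 78.1 101.3] [0.5733 0.0013 0.028 ]
spice_jar_0 0.63 [214.4 131.2] [ 0.4503 -0.0726  0.028 ]
spice_jar_0 0.59 [100.  188.7] [ 0.5939 -0.0842  0.028 ]
salt 0.69 [151.7  71.1] [0.4885 0.0075 0.028 ]
salt 0.29 [167.4  49.9] [0.4618 0.0229 0.028 ]
front_pointer 0.82 [276.  117.5] [ 0.3677 -0.0836  0.026 ]
wing_left 0.38 [185.6 199.5] [ 0.5304 -0.1349  0.0765]
0.72 864 697 0.02761550314014044 0.37418932695925355
(589.2945556640625, -167.0751953125) (40.942657470703125, 18.576059341430664) 73.40351104736328
```

View pics/w1.png

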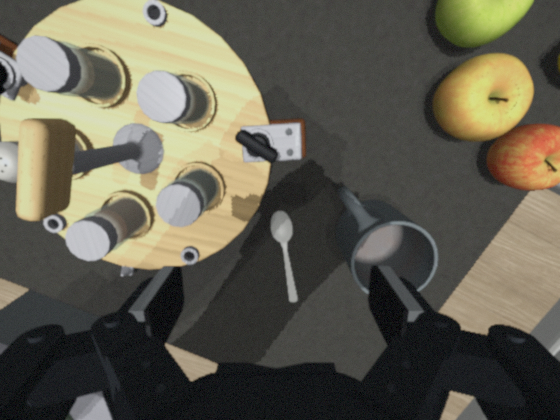

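Right knob seen at px (258,146), at world (0.589,-0.168), with salt next to the handle on the left. Now the bar angle.

```bash
cat >> h.py <<'E'
def bar(p,name,zlo,zhi,ztop,near=None):
    for m in vision.silhouettes(p,name)[:3]:
        rc=np.argwhere(m["mask"]); X=np.array([atr(p,q) for q in rc]); k=(X[:,2]>zlo)&(X[:,2]<zhi)
        if k.sum()<20: continue
        Y=np.array([atz(p,q,ztop)[:2] for q in rc[k]]); c=Y.mean(0); Y=Y[np.linalg.norm(Y-np.median(Y,0),axis=1)<.036]
        c=Y.mean(0); w,v=np.linalg.eigh(np.cov((Y-c).T)); a=np.degrees(np.arctan2(v[1,1],v[0,1]))%180
        (rc_,wh,_)=cv2.minAreaRect((Y*1000).astype(np.float32))
        print(name,round(m["confidence"],2),len(Y),"mean",c.round(4),"rect",np.round(rc_,1),np.round(wh,1),"angle",a.round(1))
def toolshift(tx,ty,tz):
    s=r.sense(); M=R.from_rotvec(s["tcp_rot"]).as_matrix(); d=M.T@(np.array([tx,ty,tz])-s["ee_pos"])
    print("t",s["time_s"],"yaw",np.degrees(np.arctan2(M[1,0],M[0,0])).round(1),"shift/0.1:",(d*10).round(3),"q7",round(s["joint_pos"][6],2))
E
python3 - <<'E'
from h import *
p=vision.capture("wrist")
bar(p,"wing_right",.08,.096,.088); bar(p,"carousel_handle",.178,.195,.186)
print(atz(p,(133,237),.088),atz(p,(158,277),.088))
toolshift(.589,-.168,.2)
E
```

```text
wing_right 0.63 721 mean [ 0.5897 -0.167 ] rect [ 589.7 -167.2] [18.5 40.6] angle 84.2
carousel_handle 0.72 3261 mean [ 0.5279 -0.0582] rect [526.5 -58.7] [62.6 19.1] angle 11.3
[ 0.58941736 -0.15285409  0.088     ] [ 0.58563464 -0.1939411   0.088     ]
t 2.35 yaw 26.5 shift/0.1: [ 0.523 -0.198  0.484] q7 -0.91
```

```bash
python3 -m pendant '[[40,0.523,-0.198,0.5,0,0,-0.481],[40,0.523,-0.198,0.5,0,0,-0.481],[40,0.523,-0.198,0.5,0,0,-0.481],[40,0.523,-0.198,0.5,0,0,-0.481],[40,0.523,-0.198,0.5,0,0,-0.481],[40,0.523,-0.198,0.5,0,0,-0.481],[40,0.523,-0.198,0.5,0,0,-0.481],[40,0.523,-0.198,0.5,0,0,-0.481],[40,0.523,-0.198,0.5,0,0,-0.481],[40,0.523,-0.198,0.5,0,0,-0.481]]'
python3 - <<'E'
from h import *
p=vision.capture("wrist"); cv2.imwrite("pics/w2.png",p["image"])
bar(p,"wing_right",.08,.096,.088)
for m in vision.mark_of(p,"wing_right")[:2]: print(m["confidence"],m["point"],atz(p,m["point"],.0765))
toolshift(.5893,-.168,.085)
E
```

```text
time_s: 3.18
ee_pos: [0.5892, -0.1677, 0.1982]
tcp_rot: [-2.333, -2.103, -0.0]
wrist_force: [-0.5, -0.2, 0.2]
opening: 0.474
gripper_force: 0.0
wing_right 0.88 887 mean [ 0.589  -0.1649] rect [ 589.2 -165.6] [41.4 18.7] angle 84.6
0.82 [207.5, 273.8] [ 0.58825237 -0.16499374  0.0765    ]
t 3.3333 yaw 84.1 shift/0.1: [-6.000e-03  1.000e-03  1.133e+00] q7 -0.14
```

View pics/w2.png

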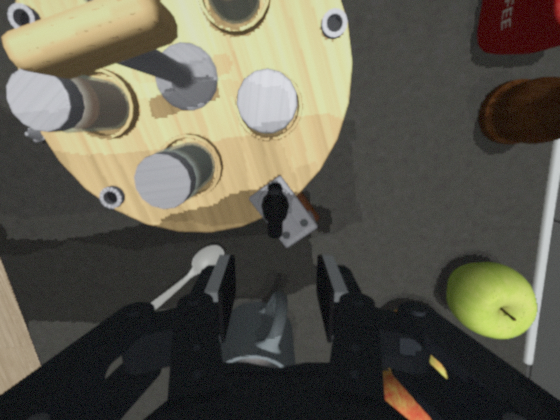

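Bar at px (275,207) is aligned with the finger midline (x≈276). Descending, then gripping.

```bash
python3 -m pendant '[[40,0.015,0,0.4,0,0,0],[40,0.015,0,0.7,0,0,0],[40,0.015,0,0.9,0,0,0],[40,0.015,0,0.9,0,0,0]]'
python3 -m pendant '[[40,0,0,0.12,0,0,0],[40,0,0,0.23,0,0,0],[40,0,0,0.23,0,0,0],[0,0,0,0.23,0,0,0],[0,0,0,0.23,0,0,0],[0,0,0,0.23,0,0,0],[0,0,0,0.23,0,0,0],[0,0,0,0.23,0,0,0],[0,0,0,0.23,0,0,0]]' 40
```

```text
time_s: 3.67
ee_pos: [0.5875, -0.1652, 0.1045]
tcp_rot: [-2.328, -2.103, 0.005]
wrist_force: [-0.8, -0.1, -0.3]
opening: 0.473
gripper_force: 0.0
time_s: 4.42
ee_pos: [0.5889, -0.1658, 0.0863]
tcp_rot: [-2.329, -2.107, 0.001]
wrist_force: [-7.8, 1.5, 9.3]
opening: 0.128
gripper_force: 40.0
```

```bash
python3 -m pendant '[[0,0,0,0,0,0,-0.06],[0,0,0,0,0,0,-0.12],[0,0,0,0,0,0,-0.18],[0,0,0,0,0,0,-0.24],[0,0,0,0,0,0,-0.3],[0,0,0,0,0,0,-0.35],[0,0,0,0,0,0,-0.4],[0,0,0,0,0,0,-0.45],[0,0,0,0,0,0,-0.48],[0,0,0,0,0,0,-0.48]]'
python3 -c "
from h import *
toolshift(.589,-.166,.085);print(r.sense()['wrist_torque'],r.sense()['wrist_force'])"
```

```text
time_s: 5.25
ee_pos: [0.5878, -0.1662, 0.0862]
tcp_rot: [-1.019, -2.969, 0.003]
wrist_force: [-17.9, 1.4, 18.4]
opening: 0.129
gripper_force: 41.2
t 5.25 yaw 142.1 shift/0.1: [-0.008  0.009  0.012] q7 0.63
[0.47197034 3.76092032 0.07809498] [-17.90185672   1.44413778  18.43138813]
```

```bash
python3 -m pendant '[[0,0.012,-0.009,-0.012,0,0,-0.04],[0,0.012,-0.009,-0.012,0,0,-0.08],[0,0.012,-0.009,-0.012,0,0,-0.11],[0,0.012,-0.009,-0.012,0,0,-0.11]]'
python3 -c "
from h import *
toolshift(.589,-.166,.085);print(r.sense()['wrist_torque'],r.sense()['wrist_force'])"
python3 -m pendant '[[0,0,0,0,0,0,-0.02],[0,0,0,0,0,0,-0.04],[0,0,0,0,0,0,-0.04]]'
python3 -c "
from h import *
toolshift(.589,-.166,.085);print(r.sense()['wrist_torque'],r.sense()['wrist_force'])"
```

```text
time_s: 5.58
ee_pos: [0.5873, -0.1665, 0.0865]
tcp_rot: [-0.674, -3.067, 0.001]
wrist_force: [-3.2, -3.0, -5.8]
opening: 0.128
gripper_force: 43.1
t 5.5833 yaw 155.2 shift/0.1: [-0.013  0.011  0.015] q7 0.82
[-0.49767448  0.7348262   0.02648529] [-3.16677789 -3.04464424 -5.78713109]
time_s: 5.83
ee_pos: [0.5873, -0.1665, 0.0865]
tcp_rot: [-0.551, -3.092, 0.001]
wrist_force: [-4.9, -3.4, -5.1]
opening: 0.127
gripper_force: 45.8
t 5.8333 yaw 159.8 shift/0.1: [-0.014  0.011  0.015] q7 0.89
[-0.68815358  1.10362291 -0.71221241] [-4.85934532 -3.38399631 -5.07439884]
```

Torque jumped to −0.7 N·m about z: the stop is reached at ~75° of turn. Release, rise, verify.

```bash
python3 -m pendant '[[40,0,0,0,0,0,0.01],[40,0,0,0,0,0,0.01],[40,0,0,0,0,0,0.01],[40,0,0,-0.2,0,0,0],[40,0,0,-0.5,0,0,0],[40,0,0,-0.9,0,0,0],[40,0,0,-0.9,0,0,0]]'
python3 -m pendant '[[40,0,0,-0.4,0,0,0],[40,0,0,-0.8,0,0,0],[40,0,0,-0.8,0,0,0]]'
python3 - <<'E'
from h import *
p=vision.capture("wrist"); cv2.imwrite("pics/w3.png",p["image"])
bar(p,"wing_right",.08,.096,.088)
bar(p,"wing_left",.08,.096,.088)
p=vision.capture("top");bar(p,"wing_left",.078,.098,.088)
toolshift(.54,.076,.25)
E
```

```text
time_s: 6.42
ee_pos: [0.591, -0.1653, 0.1834]
tcp_rot: [0.548, 3.085, -0.0]
wrist_force: [0.1, 0.3, 0.1]
opening: 0.467
gripper_force: 0.0
time_s: 6.67
ee_pos: [0.5908, -0.1651, 0.264]
tcp_rot: [0.548, 3.084, -0.0]
wrist_force: [0.5, 0.2, 0.9]
opening: 0.467
gripper_force: 0.0
wing_right 0.61 586 mean [ 0.5867 -0.1667] rect [ 587.2 -166.8] [18.5 41.9] angle 157.6
wing_left 0.68 1028 mean [0.537  0.0706] rect [537.4  70.5] [44.4 20.6] angle 51.4
t 6.9167 yaw 159.9 shift/0.1: [1.279 2.105 0.058] q7 1.03
```

View pics/w3.png

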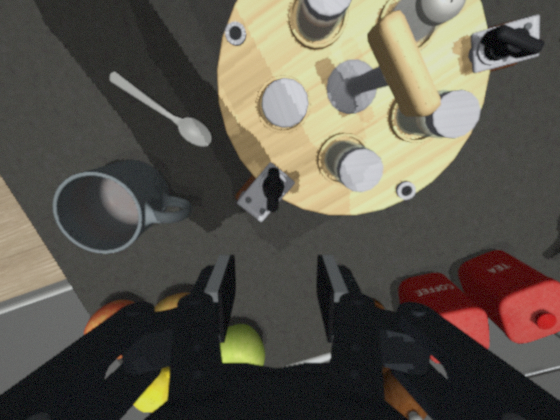

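Right knob is now at 157.6° (turned ~75°, stop). The left knob is at px (507,42). Moving over it.

```bash
for i in 1 2 3; do python3 -m pendant '[[40,0.42,0.69,0,0,0,0],[40,0.42,0.69,0,0,0,0],[40,0.42,0.69,0,0,0,0]]' >/dev/null; done
python3 -m pendant '[[40,0,0,0.1,0,0,0.45],[40,0,0,0.1,0,0,0.45],[40,0,0,0.1,0,0,0.45],[40,0,0,0.1,0,0,0.45],[40,0,0,0.1,0,0,0.45],[40,0,0,0.1,0,0,0.45],[40,0,0,0.1,0,0,0.45],[40,0,0,0.1,0,0,0.45]]'
python3 -m pendant '[[40,0,0,0.3,0,0,0.45],[40,0,0,0.3,0,0,0.45],[40,0,0,0.3,0,0,0.45],[40,0,0,0.3,0,0,0.45],[40,0,0,0.3,0,0,0.45],[40,0,0,0.3,0,0,0.45],[40,0,0,0.3,0,0,0.45],[40,0,0,0.3,0,0,0.45]]'
python3 - <<'E'
from h import *
p=vision.capture("wrist"); cv2.imwrite("pics/w4.png",p["image"])
bar(p,"wing_left",.08,.096,.088)
toolshift(.539,.073,.086)
E
```

```text
time_s: 8.33
ee_pos: [0.5406, 0.0721, 0.2457]
tcp_rot: [-1.901, -2.5, 0.001]
wrist_force: [0.1, 0.1, 1.0]
opening: 0.468
gripper_force: 0.0
time_s: 9.0
ee_pos: [0.5405, 0.0721, 0.2157]
tcp_rot: [-2.829, -1.364, 0.002]
wrist_force: [-0.6, 0.2, 0.5]
opening: 0.467
gripper_force: 0.0
wing_left 0.6 775 mean [0.5388 0.0764] rect [538.5  76.1] [41.3 18.9] angle 49.5
t 9.1 yaw 51.8 shift/0.1: [-0.002 -0.016  1.298] q7 -1.09
```

View pics/w4.png

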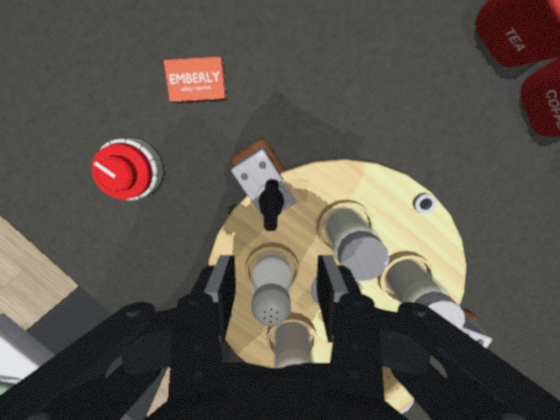

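Left knob at px (271,204), jars clear of the fingers. Descend and grip with small corrections.

```bash
python3 -m pendant '[[40,0.019,-0.04,0.3,0,0,0.019],[40,0.019,-0.04,0.6,0,0,0.019],[40,0.019,-0.04,0.9,0,0,0.019],[40,0.019,-0.04,0.9,0,0,0.019]]'
python3 -m pendant '[[40,0,0,0.2,0,0,0],[40,0,0,0.38,0,0,0],[40,0,0,0.38,0,0,0],[0,0,0,0.38,0,0,0],[0,0,0,0.38,0,0,0],[0,0,0,0.38,0,0,0],[0,0,0,0.38,0,0,0],[0,0,0,0.38,0,0,0],[0,0,0,0.38,0,0,0]]' 40
python3 -m pendant '[[0,0,0,0,0,0,-0.06],[0,0,0,0,0,0,-0.12],[0,0,0,0,0,0,-0.18],[0,0,0,0,0,0,-0.24],[0,0,0,0,0,0,-0.3],[0,0,0,0,0,0,-0.3]]'
python3 -c "
from h import *
toolshift(.5385,.076,.085);print(r.sense()['wrist_torque'],r.sense()['wrist_force'])"
```

```text
time_s: 9.43
ee_pos: [0.5362, 0.0755, 0.1217]
tcp_rot: [-2.847, -1.322, 0.011]
wrist_force: [-1.4, -0.2, -1.1]
opening: 0.473
gripper_force: 0.0
time_s: 10.18
ee_pos: [0.539, 0.0766, 0.0902]
tcp_rot: [-2.851, -1.319, -0.002]
wrist_force: [-6.1, 3.0, 8.2]
opening: 0.127
gripper_force: 40.5
time_s: 10.68
ee_pos: [0.5377, 0.0772, 0.0901]
tcp_rot: [-2.293, -2.145, 0.001]
wrist_force: [-15.2, 6.5, 18.3]
opening: 0.13
gripper_force: 42.0
t 10.6833 yaw 86.2 shift/0.1: [-0.012  0.009  0.051] q7 -0.72
[1.61928373e+00 3.52035275e+00 1.74305047e-03] [-15.24403875   6.54178175  18.30768536]
```

```bash
python3 -m pendant '[[0,0.005,-0.013,-0.012,0,0,-0.06],[0,0.005,-0.013,-0.012,0,0,-0.12],[0,0.005,-0.013,-0.012,0,0,-0.18],[0,0.005,-0.013,-0.012,0,0,-0.24],[0,0.005,-0.013,-0.012,0,0,-0.27],[0,0.005,-0.013,-0.012,0,0,-0.27]]'
python3 -c "
from h import *
toolshift(.5385,.076,.085);print(r.sense()['wrist_torque'],r.sense()['wrist_force'])"
python3 -m pendant '[[0,0,0,0,0,0,-0.02],[0,0,0,0,0,0,-0.04],[0,0,0,0,0,0,-0.04]]'
python3 -c "
from h import *
toolshift(.5385,.076,.085);print(r.sense()['wrist_torque'],r.sense()['wrist_force'])"
```

```text
time_s: 11.18
ee_pos: [0.5361, 0.077, 0.0904]
tcp_rot: [-1.609, -2.696, 0.002]
wrist_force: [-11.5, 5.0, -0.5]
opening: 0.129
gripper_force: 43.8
t 11.1833 yaw 118.3 shift/0.1: [-0.02   0.016  0.054] q7 -0.27
[1.21155299 2.62579033 0.01690394] [-11.45382904   4.9585593   -0.50453051]
time_s: 11.43
ee_pos: [0.536, 0.0769, 0.0904]
tcp_rot: [-1.498, -2.759, 0.003]
wrist_force: [-12.3, 5.3, -0.8]
opening: 0.126
gripper_force: 44.2
t 11.4333 yaw 123.0 shift/0.1: [-0.021  0.016  0.054] q7 -0.2
[ 1.15003816  2.79847408 -0.46721005] [-12.33993007   5.29947536  -0.75344092]
```

```bash
python3 -m pendant '[[0,0,0,0,0,0,-0.02],[0,0,0,0,0,0,-0.02]]'
python3 -c "
from h import *
toolshift(.5385,.076,.085);print(r.sense()['wrist_torque'])"
python3 -m pendant '[[40,0,0,0,0,0,0.015],[40,0,0,0,0,0,0.015],[40,0,0,0,0,0,0.015],[40,0,0,-0.2,0,0,0],[40,0,0,-0.5,0,0,0],[40,0,0,-0.9,0,0,0],[40,0,0,-0.9,0,0,0]]'
python3 -m pendant '[[45,0,0,-0.4,0,0,0],[45,0,0,-0.8,0,0,0],[45,0,0,-0.8,0,0,0]]'
python3 - <<'E'
from h import *
np.set_printoptions(precision=4,suppress=True)
p=vision.capture("wrist")
bar(p,"wing_left",.08,.096,.088);bar(p,"wing_right",.08,.096,.088);bar(p,"carousel_handle",.178,.195,.186)
for n,z in dict(carousel_handle=.168,front_pointer=.026,salt=.028).items():
    for m in vision.mark_of(p,n)[:2]: print(n,round(m["confidence"],2),np.round(m["point"],1),atz(p,m["point"],z))
toolshift(.525,-.055,.25)
E
```

```text
time_s: 11.6
ee_pos: [0.536, 0.0769, 0.0904]
tcp_rot: [-1.441, -2.789, 0.002]
wrist_force: [-13.3, 5.4, -0.5]
opening: 0.128
gripper_force: 52.1
t 11.6 yaw 125.3 shift/0.1: [-0.022  0.016  0.054] q7 -0.17
[ 1.15112649  2.81135224 -1.01453421]
time_s: 12.18
ee_pos: [0.5401, 0.0775, 0.1862]
tcp_rot: [1.441, 2.784, 0.007]
wrist_force: [1.5, 0.7, 0.2]
opening: 0.472
gripper_force: 0.0
time_s: 12.43
ee_pos: [0.5399, 0.0776, 0.2668]
tcp_rot: [1.441, 2.783, 0.008]
wrist_force: [0.6, 0.1, 1.2]
opening: 0.526
gripper_force: 0.0
wing_left 0.83 553 mean [0.5361 0.076 ] rect [536.3  75.7] [17.8 41.5] angle 122.3
carousel_handle 0.34 [ 45.  251.6] [0.4613 0.1638 0.168 ]
front_pointer 0.96 [211.6  77.5] [ 0.3701 -0.0876  0.026 ]
salt 0.75 [201.3 205.7] [0.4875 0.0114 0.028 ]
t 12.7833 yaw 125.2 shift/0.1: [-1.003 -0.859  0.09 ] q7 0.01
```

```bash
for i in 1 2; do python3 -m pendant '[[50,-0.5,-0.43,0,0,0,0],[50,-0.5,-0.43,0,0,0,0]]' >/dev/null; done
python3 -m pendant '[[50,0,0,0,0,0,0.47],[50,0,0,0,0,0,0.47],[50,0,0,0,0,0,0.47],[50,0,0,0,0,0,0.47],[50,0,0,0,0,0,0.47],[50,0,0,0,0,0,0.47],[50,0,0,0,0,0,0.47],[50,0,0,0,0,0,0.47]]'
python3 -m pendant '[[50,0,0,0,0,0,0.475],[50,0,0,0,0,0,0.475],[50,0,0,0,0,0,0.475],[50,0,0,0,0,0,0.475],[50,0,0,0,0,0,0.475],[50,0,0,0,0,0,0.475],[50,0,0,0,0,0,0.475],[50,0,0,0,0,0,0.475],[50,0,0,0,0,0,0.475]]'
python3 - <<'E'
from h import *
np.set_printoptions(precision=4,suppress=True)
p=vision.capture("wrist"); cv2.imwrite("pics/w5.png",p["image"])
bar(p,"carousel_handle",.178,.195,.186)
for n,z in dict(carousel_handle=.168,front_pointer=.026,salt=.028,spice_jar_0=.028).items():
    for m in vision.mark_of(p,n)[:4]: print(n,round(m["confidence"],2),np.round(m["point"],1),atz(p,m["point"],z))
toolshift(.525,-.055,.17)
E
```

```text
time_s: 13.78
ee_pos: [0.5248, -0.0546, 0.2591]
tcp_rot: [-2.597, -1.767, 0.001]
wrist_force: [0.2, 0.2, 0.1]
opening: 0.584
gripper_force: 0.0
time_s: 14.53
ee_pos: [0.5248, -0.0545, 0.2591]
tcp_rot: [-3.126, -0.314, 0.002]
wrist_force: [-0.1, 0.5, -1.3]
opening: 0.582
gripper_force: 0.0
carousel_handle 0.74 1984 mean [ 0.527 -0.054] rect [525.9 -54.3] [63.6 15.5] angle 11.4
carousel_handle 0.87 [221.9 272.3] [ 0.5251 -0.0523  0.168 ]
carousel_handle 0.63 [204.5 335.1] [ 0.5467 -0.0934  0.168 ]
carousel_handle 0.52 [304.2 273.9] [ 0.4589 -0.0668  0.168 ]
front_pointer 0.82 [302.8 276. ] [ 0.3715 -0.0864  0.026 ]
salt 0.77 [201.  214.8] [0.4909 0.0106 0.028 ]
spice_jar_0 0.63 [130.5 233.5] [0.5737 0.0021 0.028 ]
spice_jar_0 0.6 [204.1 337.8] [ 0.5158 -0.1306  0.028 ]
spice_jar_0 0.56 [250.3 277.8] [ 0.4446 -0.0737  0.028 ]
spice_jar_0 0.56 [125.2 315.4] [ 0.5969 -0.0841  0.028 ]
t 14.8333 yaw 11.9 shift/0.1: [0.    0.002 0.895] q7 -1.51
```

View pics/w5.png

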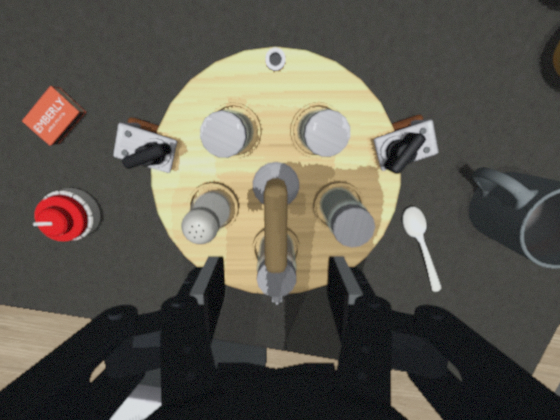

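Salt at px (200,225), handle bar centred under the jaws at (275,220). Grip it.

```bash
python3 -m pendant '[[50,0.005,0,0.3,0,0,0.004],[50,0.005,0,0.6,0,0,0.004],[50,0.005,0,0.88,0,0,0.004],[50,0.005,0,0.88,0,0,0.004],[0,0.005,0,0.88,0,0,0.004],[0,0.005,0,0.88,0,0,0.004],[0,0.005,0,0.88,0,0,0.004],[0,0.005,0,0.88,0,0,0.004],[0,0.005,0,0.88,0,0,0.004],[0,0.005,0,0.88,0,0,0.004]]' 40
python3 -m pendant '[[0,0,0,0,0,0,-0.01],[0,0,0,0,0,0,-0.03],[0,0,0,0,0,0,-0.05],[0,0,0,0,0,0,-0.05]]'
python3 -c "
from h import *
toolshift(.525,-.055,.17);print(r.sense()['wrist_torque'],r.sense()['wrist_force'])"
```

```text
time_s: 15.67
ee_pos: [0.5263, -0.054, 0.1736]
tcp_rot: [-3.126, -0.311, -0.004]
wrist_force: [-2.6, 4.5, 8.8]
opening: 0.178
gripper_force: 40.3
time_s: 16.0
ee_pos: [0.5262, -0.0538, 0.1735]
tcp_rot: [-3.105, -0.479, -0.004]
wrist_force: [-4.3, 6.5, 8.0]
opening: 0.184
gripper_force: 40.4
t 16.0 yaw 17.5 shift/0.1: [-0.015  0.008  0.035] q7 -1.48
[ 1.27910666  0.64215542 -0.0023917 ] [-4.25035035  6.49046468  8.0252854 ]
```

```bash
python3 -m pendant '[[0,0,0,0,0,0,-0.02],[0,0,0,0,0,0,-0.045],[0,0,0,0,0,0,-0.07],[0,0,0,0,0,0,-0.1],[0,0,0,0,0,0,-0.13],[0,0,0,0,0,0,-0.16],[0,0,0,0,0,0,-0.19],[0,0,0,0,0,0,-0.22],[0,0,0,0,0,0,-0.24],[0,0,0,0,0,0,-0.25]]'
python3 -c "
from h import *
toolshift(.525,-.055,.17);print(r.sense()['wrist_torque'],r.sense()['wrist_force'])"
python3 -m pendant '[[0,0,0,0,0,0,-0.02],[0,0,0,0,0,0,-0.045],[0,0,0,0,0,0,-0.07],[0,0,0,0,0,0,-0.1],[0,0,0,0,0,0,-0.13],[0,0,0,0,0,0,-0.16],[0,0,0,0,0,0,-0.19],[0,0,0,0,0,0,-0.22],[0,0,0,0,0,0,-0.24],[0,0,0,0,0,0,-0.25]]'
python3 -c "
from h import *
toolshift(.525,-.055,.17);print(r.sense()['wrist_torque'],r.sense()['wrist_force'])"
python3 -m pendant '[[0,0,0,0,0,0,-0.015],[0,0,0,0,0,0,-0.03],[0,0,0,0,0,0,-0.04],[0,0,0,0,0,0,-0.049],[0,0,0,0,0,0,-0.049],[0,0,0,0,0,0,-0.049]]'
python3 - <<'E'
from h import *
np.set_printoptions(precision=4,suppress=True)
for c in ("wrist","top","scene"):
  p=vision.capture(c); cv2.imwrite(f"pics/f_{c}.png",p["image"])
  for n,z in dict(front_pointer=.026,salt=.028,spice_jar_0=.028).items():
    for m in vision.mark_of(p,n)[:4]: print(c,n,round(m["confidence"],2),np.round(m["point"],1),atz(p,m["point"],z))
toolshift(.525,-.055,.17);print(r.sense()['wrist_torque'],r.sense()['wrist_force'])
a=[cv2.imread(f"pics/f_{c}.png") for c in("wrist","top")]
a[1]=cv2.resize(a[1][120:280,225:438],(560,420)); cv2.imwrite("pics/f.png",cv2.resize(np.hstack(a),(800,300)))
E
```

```text
time_s: 16.83
ee_pos: [0.5255, -0.0527, 0.1735]
tcp_rot: [-2.874, -1.267, -0.002]
wrist_force: [-10.9, 14.8, 14.7]
opening: 0.181
gripper_force: 41.3
t 16.8333 yaw 47.6 shift/0.1: [-0.021  0.012  0.035] q7 -1.04
[ 2.86992331  2.0285789  -0.10453286] [-10.92359343  14.77257101  14.69334229]
time_s: 17.67
ee_pos: [0.5244, -0.052, 0.1735]
tcp_rot: [-2.447, -1.967, 0.0]
wrist_force: [-21.7, 17.6, 23.7]
opening: 0.181
gripper_force: 42.6
t 17.6667 yaw 77.6 shift/0.1: [-0.028  0.013  0.035] q7 -0.59
[ 3.79014109  4.24953013 -0.14660055] [-21.74718641  17.60152743  23.74368086]
time_s: 18.17
ee_pos: [0.5241, -0.052, 0.1735]
tcp_rot: [-2.345, -2.087, 0.001]
wrist_force: [-23.5, 18.2, 25.5]
opening: 0.183
gripper_force: 42.8
wrist front_pointer 0.64 [257.8 116.8] [ 0.3703 -0.0879  0.026 ]
wrist salt 0.72 [230.5 197.4] [ 0.4505 -0.0692  0.028 ]
wrist spice_jar_0 0.83 [228.7 353.4] [ 0.5913 -0.0838  0.028 ]
wrist spice_jar_0 0.73 [128.5 326.6] [0.5734 0.0067 0.028 ]
wrist spice_jar_0 0.65 [136.5 223.2] [0.4873 0.0103 0.028 ]
top front_pointer 0.71 [259.4 332.8] [ 0.3647 -0.0789  0.026 ]
top front_pointer 0.29 [190.1 215.3] [0.5354 0.2019 0.026 ]
top salt 0.86 [223.4 326.3] [ 0.4503 -0.0658  0.028 ]
top salt 0.54 [260.1 334.8] [ 0.3629 -0.0834  0.028 ]
top spice_jar_0 0.83 [210.1 288.4] [0.4836 0.0244 0.028 ]
top spice_jar_0 0.65 [184.3 268. ] [0.5478 0.0733 0.028 ]
scene front_pointer 0.75 [258.4 338.7] [ 0.3714 -0.0876  0.026 ]
scene salt 0.81 [243.4 320.5] [ 0.4434 -0.0767  0.028 ]
scene spice_jar_0 0.86 [220.  320.5] [ 0.5213 -0.1322  0.028 ]
scene spice_jar_0 0.83 [225.6 274.7] [ 0.5748 -0.0038  0.028 ]
scene spice_jar_0 0.72 [244.2 287.7] [0.491 0.004 0.028]
scene spice_jar_0 0.55 [212.1 296.1] [ 0.5895 -0.0894  0.028 ]
t 18.7667 yaw 83.3 shift/0.1: [-0.029  0.013  0.035] q7 -0.51
[ 3.7667  4.5591 -0.0146] [-23.8371  18.9635  24.6321]
```

View pics/f.png

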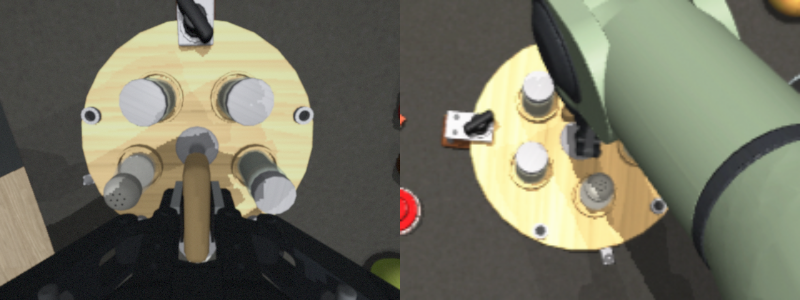

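Wrist crop (left): the salt dome at (122,190) lies on the line from stem to pointer (90,180). All jars are upright. I'll ease the side load and hand in.

```bash
python3 -m pendant '[[0,0.004,-0.006,-0.004,0,0,0],[0,0.008,-0.012,-0.008,0,0,0],[0,0.008,-0.012,-0.008,0,0,0],[0,0.008,-0.012,-0.008,0,0,0],[0,0.008,-0.012,-0.008,0,0,0],[0,0.008,-0.012,-0.008,0,0,0]]'
python3 - <<'E'
from h import *
p=vision.capture("wrist")
for m in vision.mark_of(p,"salt")[:1]: print(atz(p,m["point"],.028))
print(np.abs(r.sense()["qd"]).max(), r.sense()["wrist_torque"]); toolshift(.525,-.055,.17)
print(workorder.close_job())
E
```

```text
time_s: 19.27
ee_pos: [0.5239, -0.0519, 0.1736]
tcp_rot: [-2.347, -2.087, -0.001]
wrist_force: [-8.6, 12.1, 1.0]
opening: 0.18
gripper_force: 40.9
[ 0.44989752 -0.06875323  0.028     ]
0.0008978558430919537 [ 2.68380365  1.57623855 -0.00363394]
t 19.3667 yaw 83.3 shift/0.1: [-0.03   0.014  0.036] q7 -0.51
the job is handed in; nothing more can be done
None
```

I handed the job in at 19.4 s: both knobs were turned until they hit their stops, the salt shaker stands within about 1° of the pointer's line by the wrist camera, and the gripper is still holding the handle at about 40 N; no verdict was returned.

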